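# Turn the wheel in the stand so its valve is ready for the pump

## Robot

A 6-joint arm with a two-finger parallel gripper is mounted at the origin on the work surface. World frame = base frame: x ahead of the robot, y to its left, z up, the work surface at z = 0. Lengths are in m, angles in rad, forces in N, time in s.
With the tool pointing down it reaches from about 0.375 to 0.825 m from the base axis. Payload 5.5 kg.
Tool frame: the origin (TCP) lies midway between the tips of the shut fingers; the grasp point (between the pads) lies 19 mm behind it (robot.grip_depth is the z of the grasp point in the tool frame, in m); z points along the fingers, y is the direction in which the jaws open and shut (so a half turn about z gives the same grasp; the last joint's range is limited). The gripper opens to 85 mm and grips with 20 to 120 N. Pads are 22 mm wide; open, the fingers measure 114 mm over their backs; the gripper's body (76 mm by 85 mm) begins 54 mm behind the grasp point. The pads swing forward as they close: fully open they stand 13 mm farther back than shut.
Start: joints at [1.304, 0.314, -0.047, 1.21, 0, 1.571], TCP at [0.158, 0.579, 0.199] pointing down, gripper open.
Joint ranges: [-2.67, 2.67], [-0.69, 1.73], [-1.03, 1.25], [-2.08, 2.16], [-1.42, 1.45], [-3.14, 3.14]. Speed limits (rad/s): [2.39, 2.39, 3.01, 3.14, 3.14, 3.14].

## Interface

Orientations are given as a unit quaternion [w, x, y, z].
In Python, from bench import robot gives the robot as it stands. Calls block until the motion is done:
- robot.goto(position, orientation): joint-space move of the TCP to a pose.
- robot.servo_line(position, vel=0.15, frame=None, contact_N=None): straight line of the TCP; frame=None keeps the orientation; vel is the mean speed in m/s. With contact_N (N) it stops when the force on the tool has changed by that much, and returns True; else False.
- robot.movej(angles): joint-space move.
- robot.gripper_to(opening): finger opening in m; the grip force is fixed at half the most; returns when the fingers have stopped.
- robot.dwell(seconds).
- robot.inverse_kinematics(position, orientation): joint angles nearest the present ones, or None.
- robot.get_state(): the state.
- robot.camera(name): name is "side" or "top" or "wrist"; returns a dict with "img" (480x640x3 uint8, red, green, blue), "fx", "fy", "cx", "cy" (pixels), "R" (3x3) and "t" (3): a world point X has camera coordinates R X + t. Camera axes: x right, y down, z forward; pixel columns grow to the right and rows downward; lengths in m; the calibration is good to about 2 mm. A picture is of the moment at which its call begins. There is no depth.
A pose or a line that the arm cannot do raises robot.IKError and nothing moves.
- robot.sign_off(): hands the job in, once; it reports no verdict.
Trained networks look in the newest picture that a camera, given by its name, has taken for a name from the list of things; names that differ only in an ending like _2 or _b are one class to them, and where a whole thing is asked for, a point or a joint stands for the part that bears it (a point fixed in the world has none). Each returns a list of dicts, best first, with "confidence" (0 to 1); they miss things now and then, are a little off and sometimes report something else, mostly with a low value. They report only what shows in the picture. A call takes as long as a camera call.
- robot.spot_in(camera, query): "location" ([x, y, z] in m, in the coordinates of the camera as it stood for that picture, good to about 4 mm: the middle of the surface that is visible of it).
- robot.outline_of(camera, query): "pixels" (480x640 bool, what is visible of it).
- robot.mark_of(camera, query): "location" ([x, y, z] in m, in the coordinates of the camera as it stood for that picture, good to about 4 mm: a listed point, or the origin of a listed thing).
The state is a dict: "time": time; "joints": joint angles; "joint_vel": joint speeds; "joint_efforts": joint torques, N m; "tcp_pos": TCP position; "tool_rot": TCP orientation; "wrist_force": force on the tool from outside, world axes, zero at the start; "ft_torque": the same for the moment, N m; "finger_gap": finger opening in m.
Only numpy, scipy, OpenCV 4.12 (cv2) and the standard library are available. Lean on these libraries where they do the work, as an engineer would, in place of code of your own. Each camera call takes 0.05 s, during which the arm holds its last target.

## Task

Turn the wheel in the repair stand by gently pushing its spokes with the shut fingers, one spoke after another and drawing the fingers out of the wheel between pushes, until the valve is at the very bottom of the wheel with its stem pointing straight up at the hub, ready for the pump; then take the hand away and leave the wheel still. Push only on the spokes: keep off the tyre and the valve, do not pinch a spoke or flick the wheel into a spin, and do not disturb the mug, screwdriver and tray standing around it.

Things in the scene. Friction and masses are not known exactly. Their poses are not given: they have to be found in the camera images.
- stand: Fixed wheel stand. Origin: under the centre of its base plate (200 x 400 x 12 mm), on the table; x = along the wheel's level axle, away from the robot; z up. Four 20 mm posts at x +-75, y +-180 mm, 202 mm tall. Level crossbars at x = -75 and +75 mm, 12 mm thick, 158 to 192 mm above the table, carry the axle before and behind the hub: reach the wheel over the front one, in its upper half.
- wheel: Upright wheel, 300 mm over the tyre. Origin: its centre, on the axle, 175 mm above the table. x = axle, away from the robot, as the stand's x; the valve lies towards -z, so the stem points along +z: done when z is straight up. Turns either way over a full turn, needs about 1 N at a spoke (weighs about 0.5 kg: meet it slowly), stays where left. At the start the valve is within 50 degrees of the top.
- spoke (a point): Middle of the front face of the spoke opposite the valve, 68 mm from the axle. Five alike straight grey spokes, every 72 degrees from the wheel's +z; the valve is midway between two. Each is 13 mm wide, 22 mm deep along x, from hub (radius 24 mm, x -60 to 30) to rim (inner radius 112 mm, 30 mm wide). Front face at wheel x = -55 mm by the hub, -44 here, -33 by the rim: proud of the tyre.
- tyre: Black tyre, part of the wheel: ring of inner radius 118 mm, outer radius 150 mm, 32 mm thick along x (x = -16 to +16 mm). Origin and axes as the wheel's. Not to be pushed.
- valve: Valve stem, part of the wheel, 10 to 11 mm thick, from the rim inwards (radius 112 to 77 mm) at x = 0 of the wheel, in the wheel's -z direction. Origin and axes as the wheel's (wheel centre). Not to be pushed.
- valve_tip (a point): End of the valve's cap, 77 mm from the wheel centre.
- mug: Loose white mug, 80 mm wide, 90 mm tall, to the left of the stand. Origin: centre of its underside. Bystander.
- screwdriver: Loose screwdriver, 180 mm long, lying in front of the stand on the robot's side. Origin: at table height under its middle. Bystander.
- tray: Loose open steel parts tray, 70 x 160 x 20 mm, to the right of the stand. Origin: centre of its underside. Bystander.

How it is judged:
On the way:
1. the wheel has been turned part of the way (stem 9 to 126 degrees from straight up) and the fingers have come out from between the spokes, clear of the wheel, before another spoke is pushed (angle between wheel's own z axis and vertical between 0.15 and 2.2 rad and contact force between the fingers and wheel below 0.05 N and (x of the grasp point in the frame of wheel below -0.06 m or distance between the grasp point and wheel above 0.16 m)), for 0.1 s.
At the end, for the whole second after the job is handed in: The valve is at the bottom of the wheel with its stem within 0.1 rad (6 degrees) of straight up, the wheel is at rest, and the mug, screwdriver and tray are within 20 mm of where they stood (angle between wheel's own z axis and vertical below 0.1 rad and angular speed of wheel below 0.05 rad/s and distance of each of mug, screwdriver, tray from where it was at the start of the episode below 0.02 m); the robot touches nothing.
It fails at once if the fingers push on the tyre (over 3 N) (contact force between the fingers and tyre above 3 N).
It fails at once if the fingers push on the valve (over 2 N) (contact force between the fingers and valve above 2 N).
It fails at once if the wheel is pinched or pushed hard (over 38 N) (contact force between the fingers and wheel above 38 N).
It fails at once if the wheel is flicked into a spin (over 4 rad/s) (angular speed of wheel above 4 rad/s).
It fails at once if the mug, screwdriver or tray is moved (over 20 mm) (distance of any of mug, screwdriver, tray from where it was at the start of the episode above 0.02 m).
It also fails if it takes over 67 s, if anything falls off the work surface, if the arm or the gripper's body presses on something with over 40 N, if the wrist force passes 120 N, or if a joint passes its speed limit or range.

## Working session

There is one attempt and no reset: what is moved stays moved. The work goes in short steps, each a Python script; the robot and the scene stay as the last script left them, time stands still between calls to the robot, and variables do not carry over. Pictures are saved under pics/ and viewed, and the job is handed in when it is done.

```bash
ls; mkdir -p pics
cat > h.py <<'E'
import numpy as np, cv2
from bench import robot
def w(c,p): return np.array(c["R"]).T@(np.array(p)-np.array(c["t"]))
def pic(n,f):
    c=robot.camera(n); cv2.imwrite("pics/"+f,c["img"][:,:,::-1]); return c
E
python3 - <<'E'
from h import *
for n in ["side","top"]:
    c=pic(n,n+"0.png"); print(n,w(c,[0,0,0]).round(3),np.array(c["R"]).round(2).tolist())
    for q in ["wheel","stand","spoke","valve_tip","mug","screwdriver","tray"]:
        for d in robot.mark_of(n,q)[:2]: print(q,round(d["confidence"],2),w(c,d["location"]).round(3))
s=robot.get_state();print(s["time"],s["tcp_pos"],s["tool_rot"],s["finger_gap"])
E
```

```text
pics
side [ 0.338 -0.823  0.845] [[0.97, -0.23, -0.02], [-0.15, -0.6, -0.79], [0.17, 0.77, -0.62]]
wheel 0.98 [0.549 0.009 0.179]
stand 0.69 [0.551 0.009 0.002]
stand 0.19 [ 0.485 -0.293 -0.004]
spoke 0.6 [0.51  0.04  0.111]
mug 0.68 [0.52  0.331 0.001]
screwdriver 0.77 [ 0.35  -0.013  0.001]
screwdriver 0.3 [ 0.482 -0.292 -0.003]
tray 0.78 [ 0.485 -0.29  -0.002]
top [0.42  0.002 1.433] [[0.03, -1.0, -0.02], [-0.99, -0.02, -0.1], [0.1, 0.02, -0.99]]
wheel 0.75 [0.545 0.011 0.179]
mug 0.84 [ 0.516  0.328 -0.002]
screwdriver 0.83 [ 0.344 -0.013  0.002]
tray 0.66 [0.548 0.009 0.177]
tray 0.63 [ 0.48  -0.295  0.004]
0.8 [0.15820622 0.57878621 0.19895069] [8.01302446e-06 1.32997212e-01 9.91116411e-01 3.94489927e-05] 0.08549648145488312
```

View pics/side0.png

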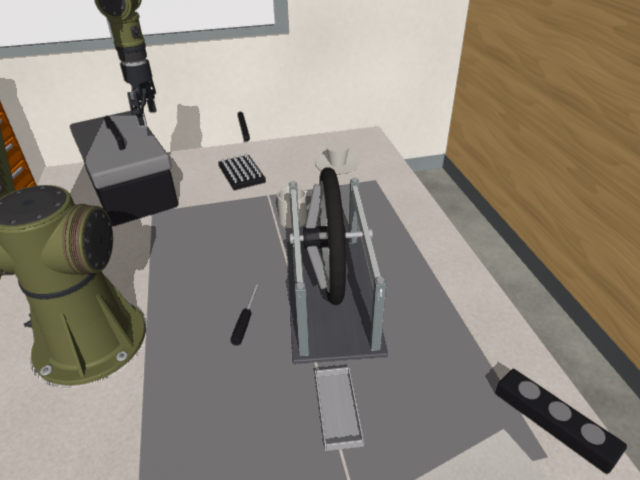

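View pics/top0.png

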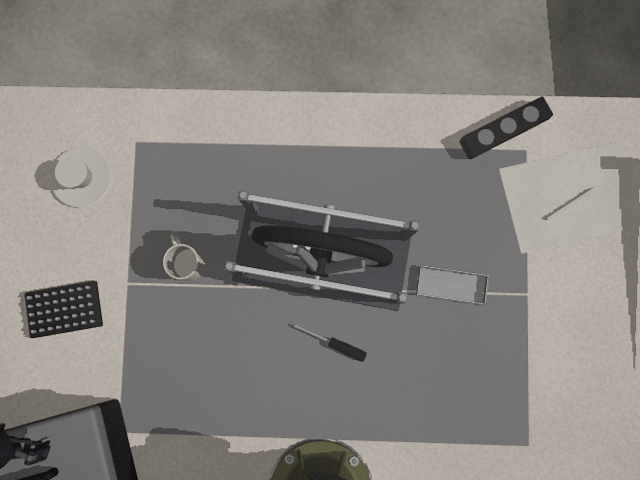

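```bash
cat >> h.py <<'E'
from scipy.spatial.transform import Rotation as Ro
C=np.array([0.548,0.010,0.175]); YAW=np.radians(-9.9)
X=np.array([np.cos(YAW),np.sin(YAW),0]);Y=np.array([-np.sin(YAW),np.cos(YAW),0]);Z=np.array([0,0,1.])
def P(x,y,z): return C+x*X+y*Y+z*Z     # wheel-stand frame, z relative to axle
def Q(pitch,roll=1,yaw=0):
    a=Ro.from_rotvec(yaw*Z); 
    xx=a.apply(X);yy=a.apply(Y)
    tz=np.cos(pitch)*xx-np.sin(pitch)*Z; ty=yy*roll; tx=np.cross(ty,tz)
    q=Ro.from_matrix(np.column_stack([tx,ty,tz])).as_quat(); return q[[3,0,1,2]]
E
python3 - <<'E'
from h import *
for r in (1,-1):
  for pd in (0,15,30,45):
    for p in [(-.25,0,.1),(-.12,0,.07),(-.025,-.07,.035),(-.025,.07,.035),(-.025,0,.075)]:
      j=robot.inverse_kinematics(P(*p),Q(np.radians(pd),r)); print(r,pd,p,None if j is None else np.round(j,2))
c=pic("wrist","w0.png");R=Ro.from_quat(np.array(robot.get_state()["tool_rot"])[[1,2,3,0]]).as_matrix()
print("cam in tool",R.T@(w(c,[0,0,0])-robot.get_state()["tcp_pos"]), (R.T@np.array(c["R"]).T).round(2).tolist(),c["fx"])
E
```

```text
1 0 (-0.25, 0, 0.1) None
1 0 (-0.12, 0, 0.07) None
1 0 (-0.025, -0.07, 0.035) None
1 0 (-0.025, 0.07, 0.035) None
1 0 (-0.025, 0, 0.075) None
1 15 (-0.25, 0, 0.1) None
1 15 (-0.12, 0, 0.07) None
1 15 (-0.025, -0.07, 0.035) None
1 15 (-0.025, 0.07, 0.035) None
1 15 (-0.025, 0, 0.075) None
1 30 (-0.25, 0, 0.1) None
1 30 (-0.12, 0, 0.07) None
1 30 (-0.025, -0.07, 0.035) None
1 30 (-0.025, 0.07, 0.035) None
1 30 (-0.025, 0, 0.075) None
1 45 (-0.25, 0, 0.1) None
1 45 (-0.12, 0, 0.07) None
1 45 (-0.025, -0.07, 0.035) None
1 45 (-0.025, 0.07, 0.035) [ 0.42 -0.34 -0.99  0.23 -0.41  0.45]
1 45 (-0.025, 0, 0.075) [ 0.21 -0.47 -0.97  0.33 -0.27  0.28]
-1 0 (-0.25, 0, 0.1) None
-1 0 (-0.12, 0, 0.07) None
-1 0 (-0.025, -0.07, 0.035) None
-1 0 (-0.025, 0.07, 0.035) None
-1 0 (-0.025, 0, 0.075) None
-1 15 (-0.25, 0, 0.1) None
-1 15 (-0.12, 0, 0.07) None
-1 15 (-0.025, -0.07, 0.035) None
-1 15 (-0.025, 0.07, 0.035) None
-1 15 (-0.025, 0, 0.075) None
-1 30 (-0.25, 0, 0.1) None
-1 30 (-0.12, 0, 0.07) None
-1 30 (-0.025, -0.07, 0.035) None
-1 30 (-0.025, 0.07, 0.035) None
-1 30 (-0.025, 0, 0.075) None
-1 45 (-0.25, 0, 0.1) None
-1 45 (-0.12, 0, 0.07) None
-1 45 (-0.025, -0.07, 0.035) None
-1 45 (-0.025, 0.07, 0.035) [ 0.42 -0.34 -0.99  0.23 -0.41 -2.69]
-1 45 (-0.025, 0, 0.075) [ 0.21 -0.47 -0.97  0.33 -0.27 -2.86]
cam in tool [ 0.07566688  0.00042294 -0.17464577] [[-0.0, -0.95, -0.3], [1.0, -0.0, -0.0], [-0.0, -0.3, 0.95]] 393.5977702452044
```

Run:
```python
from h import *
pts=[(-.25,0,.2),(-.18,0,.2),(-.12,0,.12),(-.028,-.07,.035),(-.028,.07,.035),(-.028,0,.075),(-.08,0.07,.1),(-.08,-0.07,.1)]
for pd in (50,55,60,65,70,75):
  for yw in (0,10,20):
    ok=[robot.inverse_kinematics(P(*p),Q(np.radians(pd),1,np.radians(yw))) is not None for p in pts]; print(pd,yw,np.array(ok).astype(int))
```

```text
50 0 [0 0 1 1 1 1 1 1]
50 10 [0 0 0 1 1 1 1 1]
50 20 [0 0 1 1 1 1 1 1]
55 0 [0 1 1 1 1 1 1 1]
55 10 [0 0 1 1 1 1 1 1]
55 20 [0 0 1 1 1 1 1 1]
60 0 [1 1 1 1 1 1 1 1]
60 10 [0 1 1 1 1 1 1 1]
60 20 [0 1 1 1 1 1 1 1]
65 0 [1 1 1 1 1 1 1 1]
65 10 [1 1 1 1 1 1 1 1]
65 20 [1 1 1 1 1 1 1 1]
70 0 [1 1 1 1 1 1 1 1]
70 10 [1 1 1 1 1 1 1 1]
70 20 [1 1 1 1 1 1 1 1]
75 0 [1 1 1 1 1 1 1 1]
75 10 [1 1 1 1 1 1 1 1]
75 20 [1 1 1 1 1 1 1 1]
```

View pics/w0.png

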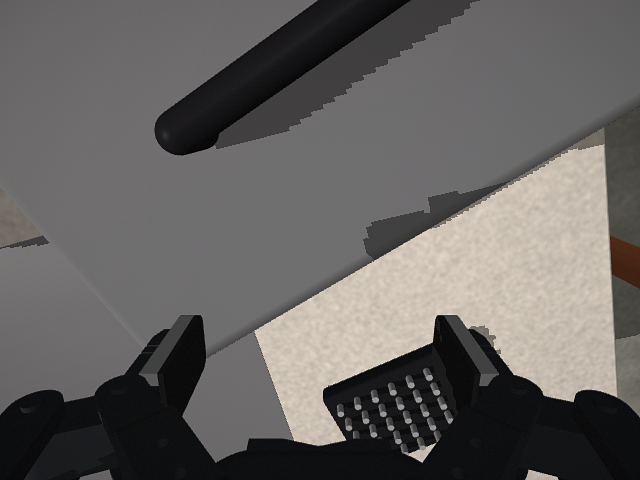

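Run:
```python
from h import *
p=np.array(robot.get_state()["tcp_pos"])
robot.gripper_to(0.0)
try: robot.servo_line(p+[0,0,.15],vel=.25)
except robot.IKError: robot.servo_line(p+[0,0,.08],vel=.25)
robot.goto(P(-.15,0,.15),Q(np.radians(55)))
s=robot.get_state();print(s["time"],s["tcp_pos"],P(-.15,0,.15),s["wrist_force"],s["finger_gap"])
c=pic("wrist","w1.png")
for q in ["wheel","stand","spoke","valve_tip","tyre"]:
    for d in robot.mark_of("wrist",q)[:2]: print(q,round(d["confidence"],2),w(c,d["location"]).round(3))
for d in robot.spot_in("wrist","valve")[:2]: print("v",round(d["confidence"],2),w(c,d["location"]).round(3))
```

```text
4.45 [0.40066386 0.036351   0.32542912] [0.4002336  0.03578937 0.325     ] [-1.01441661 -0.04798346 -0.34647657] -0.00020352168961481265
wheel 0.61 [0.548 0.008 0.174]
stand 0.76 [0.548 0.012 0.004]
spoke 0.86 [0.51  0.034 0.11 ]
spoke 0.28 [0.547 0.009 0.174]
valve_tip 0.64 [ 0.549 -0.01   0.248]
v 0.45 [ 0.543 -0.012  0.257]
```

View pics/w1.png

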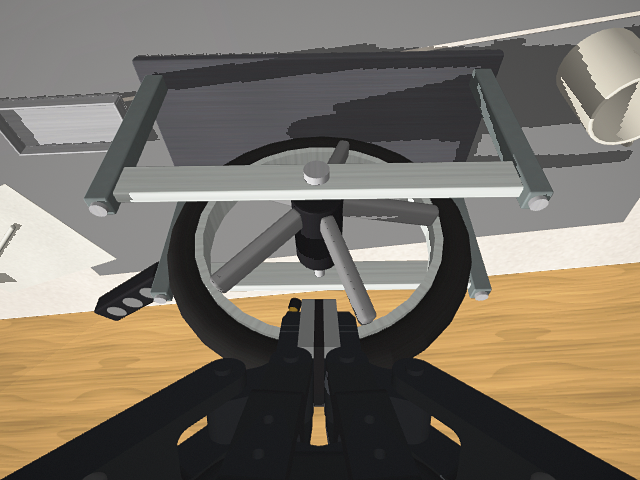

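```bash
cat >> h.py <<'E'
PD=np.radians(55); TZ=np.cos(PD)*X-np.sin(PD)*Z; QQ=Q(PD)
def A(phi,r=.075,x=-.028): f=np.radians(phi); return P(x,r*np.sin(f),r*np.cos(f))
def rep(m=""):
    s=robot.get_state(); d=np.array(s["tcp_pos"])-C
    print(m,"t",round(s["time"],2),"xyz",np.round([d@X,d@Y,d@Z],3),"F",np.round(s["wrist_force"],1))
def insert(phi):
    p=A(phi)
    robot.servo_line(p-.09*TZ,vel=.15,frame=QQ)
    hit=robot.servo_line(p,vel=.08,contact_N=6); rep("insert hit=%s"%hit); return hit
def retract():
    robot.servo_line(np.array(robot.get_state()["tcp_pos"])-.10*TZ,vel=.12); rep("out")
def look(f):
    c=pic("wrist",f)
    for n in ("spoke","valve_tip","wheel"):
        for d in robot.mark_of("wrist",n)[:1]:
            v=w(c,d["location"])-C; print(n,round(d["confidence"],2),np.round([v@X,v@Y,v@Z],3),"ang",round(np.degrees(np.arctan2(v@Y,v@Z)),1))
E
python3 - <<'E'
from h import *
insert(50); look("w2.png")
E
```

```text
insert hit=False t 6.86 xyz [-0.028  0.058  0.049] F [ 0.5  0.2 -0.2]
spoke 0.84 [-0.042  0.017 -0.065] ang 165.0
valve_tip 0.97 [ 0.002 -0.018  0.073] ang -13.7
wheel 0.59 [-0.002 -0.003 -0.003] ang -137.3
```

View pics/w2.png

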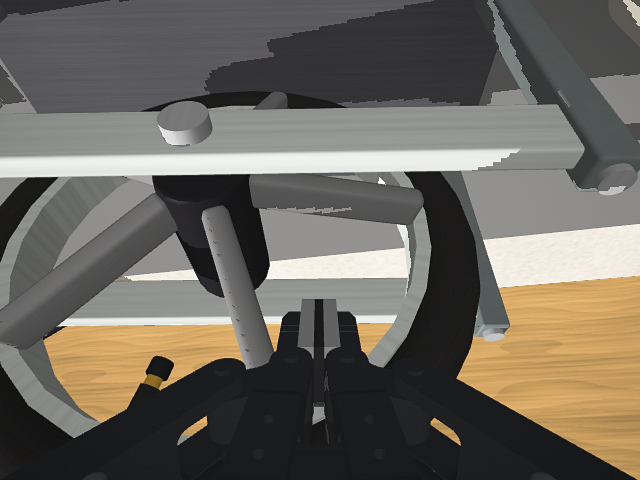

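Run:
```python
from h import *
for phi in (30,10,-10,-30,-48):
    hit=robot.servo_line(A(phi),vel=.05,contact_N=12); rep("%d %s"%(phi,hit))
    if hit: break
look("w3.png")
```

```text
30 False t 7.73 xyz [-0.028  0.037  0.065] F [ 0.1  0.3 -0.6]
10 False t 8.41 xyz [-0.028  0.013  0.074] F [-0.1 -0.3 -0.3]
-10 False t 9.08 xyz [-0.028 -0.013  0.074] F [ 0.4  0.1 -1. ]
-30 False t 9.76 xyz [-0.028 -0.038  0.065] F [0.6 0.6 0.1]
-48 False t 10.38 xyz [-0.028 -0.056  0.05 ] F [-0.5 -0.3  0.3]
spoke 0.98 [-0.041  0.014 -0.063] ang 167.8
valve_tip 0.79 [ 0.002 -0.019  0.076] ang -14.0
wheel 0.72 [ 0.    -0.     0.001] ang -12.0
```

View pics/w3.png

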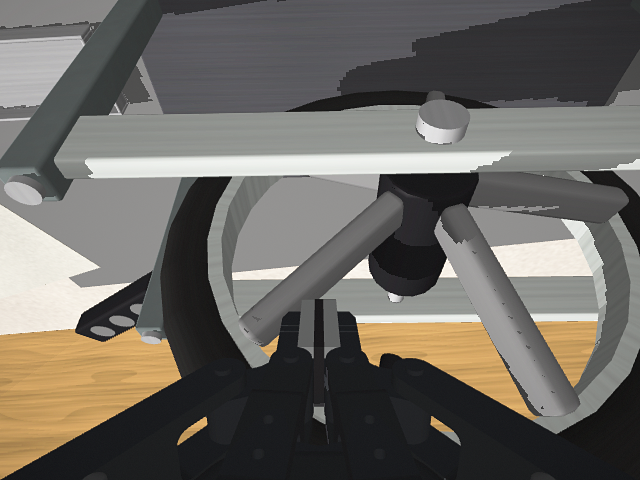

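Run:
```python
from h import *
c=robot.camera("wrist"); R=np.array(c["R"]);t=np.array(c["t"])
def pr(p): v=R@p+t; return np.round([c["fx"]*v[0]/v[2]+c["cx"],c["fy"]*v[1]/v[2]+c["cy"]]).astype(int)
im=c["img"][:,:,::-1].copy()
s=robot.get_state()
print("tcp",pr(np.array(s["tcp_pos"])), "cmd",pr(A(-48)))
for off in (165,165-72,):
  for k in range(5):
    a=off+72*k
    cv2.line(im,tuple(map(int,pr(A(a,.024,-.055)))),tuple(map(int,pr(A(a,.112,-.033)))),(0,0,255) ,1)
cv2.circle(im,tuple(map(int,pr(np.array(s["tcp_pos"])))),3,(0,255,0),-1)
cv2.circle(im,tuple(map(int,pr(A(-14,.077,0)))),4,(255,0,0),-1)
cv2.circle(im,tuple(map(int,pr(P(-.075,0,0)))),4,(255,255,0),-1)
cv2.imwrite("pics/w4.png",im); 
c=pic("side","s4.png");cv2.imwrite("pics/s4c.png",cv2.resize(c["img"][130:370,230:430,::-1],None,fx=2.5,fy=2.5))
```

```text
tcp [318 285] cmd [318 284]
```

View pics/w4.png

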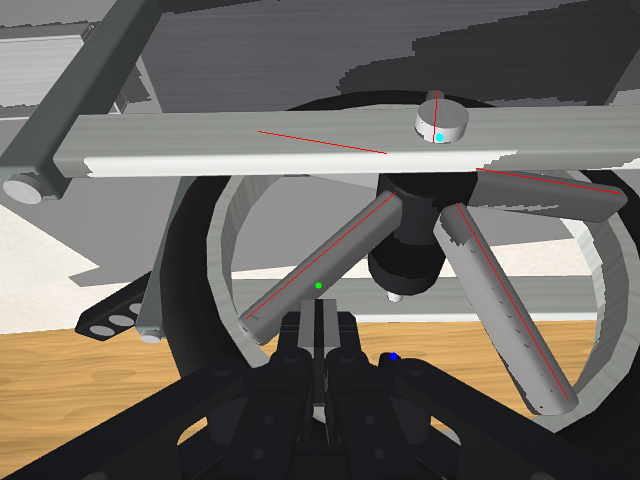

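View pics/s4c.png

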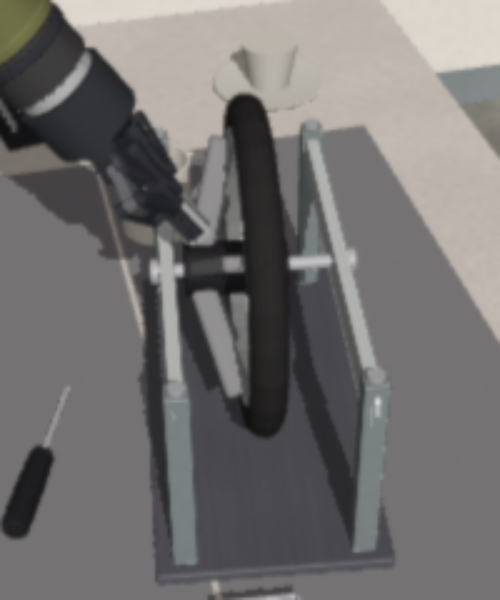

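Run:
```python
from h import *
c=robot.camera("wrist"); R=np.array(c["R"]);t=np.array(c["t"])
def pr(p): v=R@p+t; return np.round([c["fx"]*v[0]/v[2]+c["cx"],c["fy"]*v[1]/v[2]+c["cy"]]).astype(int)
s=robot.get_state();T=Ro.from_quat(np.array(s["tool_rot"])[[1,2,3,0]]).as_matrix()
for a in (-.011,0,.011):
  for z in (0,-.01,-.019,-.03): print(a,z,pr(np.array(s["tcp_pos"])+T@[a,0.0,z]),pr(np.array(s["tcp_pos"])+T@[a,0.0145,z]))
im=c["img"][:,:,::-1][260:420,230:410]; cv2.imwrite("pics/f.png",cv2.resize(im,None,fx=4,fy=3.7))
```

```text
-0.011 0 [318 305] [348 305]
-0.011 -0.01 [318 315] [350 315]
-0.011 -0.019 [318 325] [351 325]
-0.011 -0.03 [318 338] [353 338]
0 0 [318 285] [349 285]
0 -0.01 [318 293] [350 293]
0 -0.019 [318 302] [352 302]
0 -0.03 [318 314] [354 314]
0.011 0 [318 263] [349 263]
0.011 -0.01 [318 271] [351 271]
0.011 -0.019 [318 279] [352 279]
0.011 -0.03 [318 290] [355 290]
```

View pics/f.png

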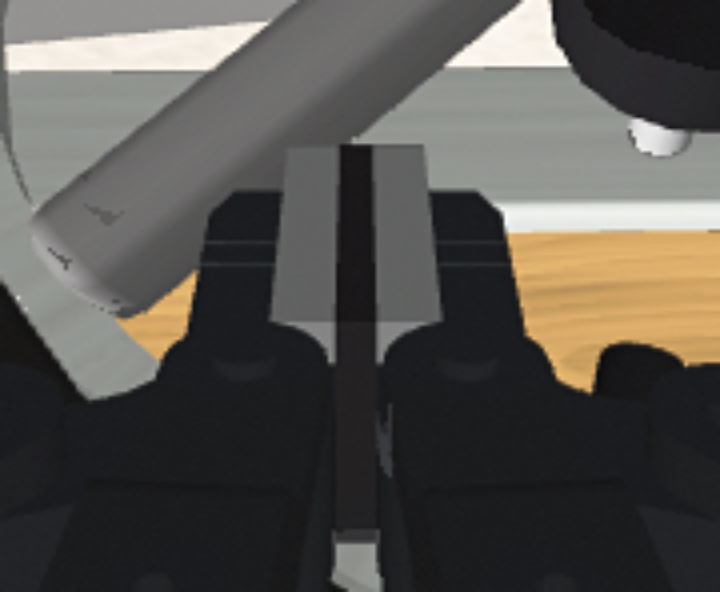

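Run:
```python
from h import *
p=np.array(robot.get_state()["tcp_pos"])
hit=robot.servo_line(p+.016*X,vel=.01,contact_N=4); rep("x probe %s"%hit)
```

```text
x probe False t 12.48 xyz [-0.012 -0.056  0.05 ] F [-0.8 -0.1  0.8]
```

Run:
```python
from h import *
c=pic("wrist","w5.png")
c=pic("side","s5.png");cv2.imwrite("pics/s5c.png",cv2.resize(c["img"][130:370,230:430,::-1],None,fx=2.5,fy=2.5))
```

```text
(no output)
```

View pics/w5.png

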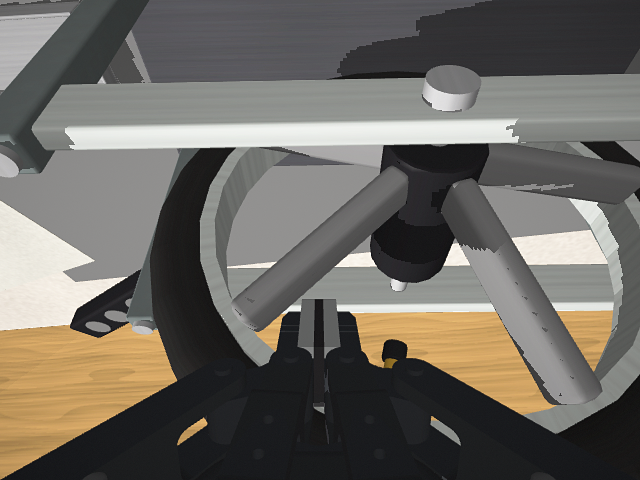

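View pics/s5c.png

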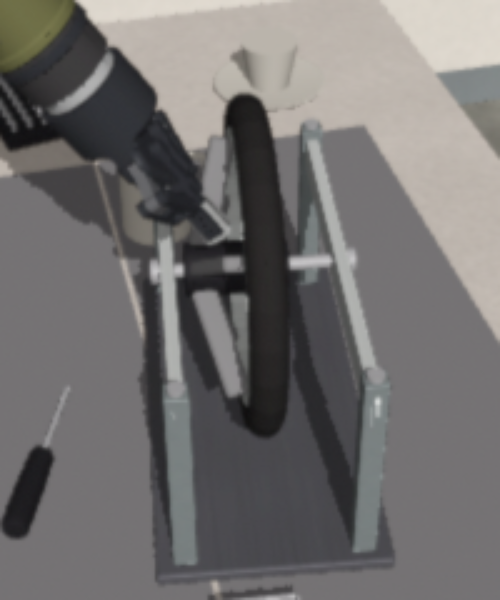

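Run:
```python
from h import *
p=np.array(robot.get_state()["tcp_pos"])
hit=robot.servo_line(p-.016*Z,vel=.02,contact_N=5); rep("z probe %s"%hit)
look("w6.png")
```

```text
z probe False t 13.53 xyz [-0.012 -0.056  0.034] F [-0.3  0.4  0.2]
wheel 0.88 [-0.001 -0.    -0.001] ang -179.9
```

View pics/w6.png

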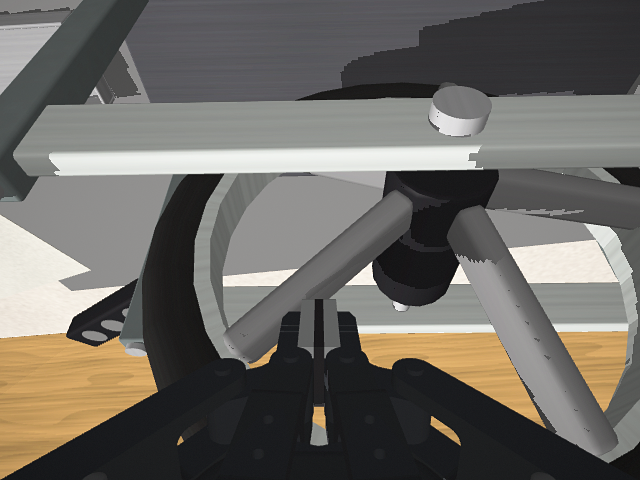

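```bash
cat >> h.py <<'E'
def overlay(f,offs):
    c=robot.camera("wrist"); R=np.array(c["R"]);t=np.array(c["t"])
    def pr(p): v=R@p+t; return tuple(int(i) for i in np.round([c["fx"]*v[0]/v[2]+c["cx"],c["fy"]*v[1]/v[2]+c["cy"]]))
    im=c["img"][:,:,::-1].copy()
    cols=[(0,0,255),(0,255,0),(255,0,0)]
    for o,col in zip(offs,cols):
      for k in range(5): cv2.line(im,pr(A(o+72*k,.024,-.055)),pr(A(o+72*k,.112,-.033)),col,1)
    cv2.imwrite("pics/"+f,im)
E
python3 - <<'E'
from h import *
overlay("w7.png",[165,160,155])
E
```

```text
(no output)
```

View pics/w7.png

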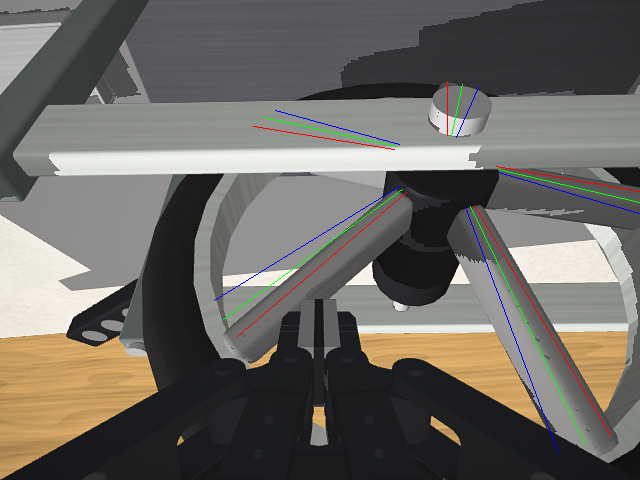

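Run:
```python
from h import *
c=robot.camera("side"); R=np.array(c["R"]);t=np.array(c["t"])
def pr(p): v=R@p+t; return np.array([c["fx"]*v[0]/v[2]+c["cx"],c["fy"]*v[1]/v[2]+c["cy"]])
s=robot.get_state();T=Ro.from_quat(np.array(s["tool_rot"])[[1,2,3,0]]).as_matrix()
x0,y0=270,170;k=7
im=cv2.resize(c["img"][y0:y0+80,x0:x0+100,::-1],None,fx=k,fy=k,interpolation=cv2.INTER_CUBIC)
for z,col in ((0,(0,0,255)),(-.02,(0,255,0)),(-.04,(255,0,0))):
  for a in (-.011,.011):
    for b in (-.0145,.0145):
      q=(pr(np.array(s["tcp_pos"])+T@[a,b,z])-[x0,y0])*k
      cv2.circle(im,tuple(int(i) for i in q),4,col,-1)
cv2.imwrite("pics/s8.png",im)
```

```text
(no output)
```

View pics/s8.png

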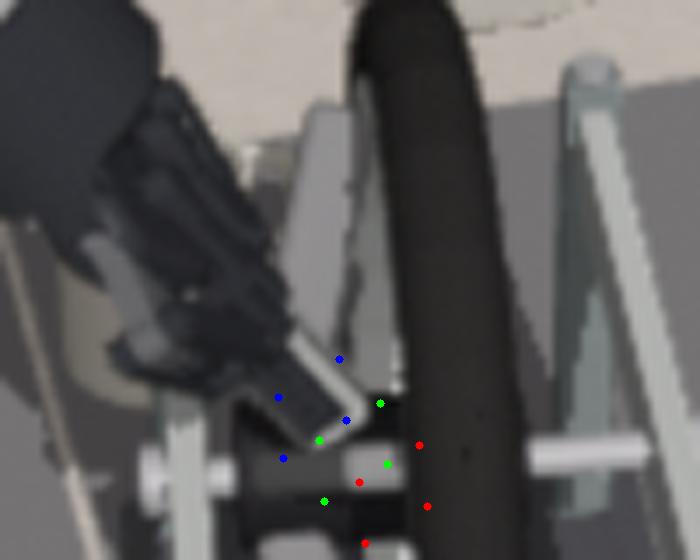

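```bash
cat >> h.py <<'E'
L=.025
def A(phi,r=.075,x=-.026,l=None):
    f=np.radians(phi); return P(x,r*np.sin(f),r*np.cos(f))+(L if l is None else l)*TZ
def overlay(f,offs):
    c=robot.camera("wrist"); R=np.array(c["R"]);t=np.array(c["t"])
    def pr(p): v=R@p+t; return tuple(int(i) for i in np.round([c["fx"]*v[0]/v[2]+c["cx"],c["fy"]*v[1]/v[2]+c["cy"]]))
    im=c["img"][:,:,::-1].copy()
    cols=[(0,0,255),(0,255,0),(255,0,0)]
    for o,col in zip(offs,cols):
      for k in range(5): cv2.line(im,pr(A(o+72*k,.024,-.055,0)),pr(A(o+72*k,.112,-.033,0)),col,1)
    cv2.imwrite("pics/"+f,im)
E
python3 - <<'E'
from h import *
retract(); insert(52)
for phi in (40,25,10,):
    hit=robot.servo_line(A(phi),vel=.04,contact_N=12); rep("%d %s"%(phi,hit))
    if hit: break
overlay("w9.png",[165,145,125])
E
```

```text
out t 14.82 xyz [-0.069 -0.056  0.116] F [ 0.3 -0.4  0.1]
insert hit=False t 17.02 xyz [-0.011  0.059  0.026] F [-0.4  0.8 -0.2]
40 False t 17.56 xyz [-0.011  0.048  0.037] F [ 1.  -0.2 -0.2]
25 False t 18.2 xyz [-0.011  0.031  0.048] F [-0.3  0.2 -1.3]
10 False t 18.84 xyz [-0.012  0.013  0.054] F [ 0.4 -0.2  0.1]
```

View pics/w9.png

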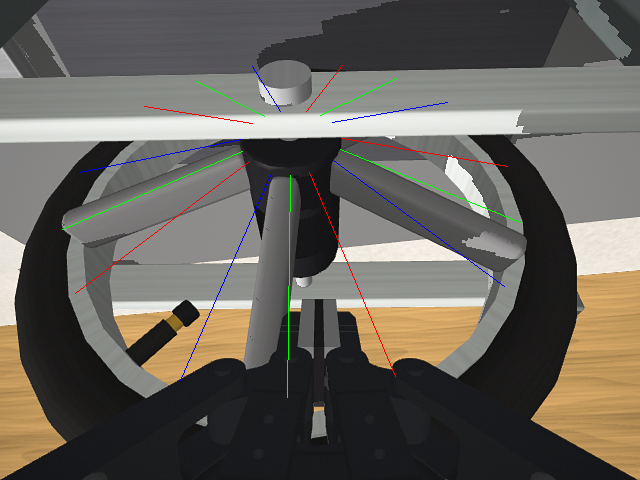

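Run:
```python
from h import *
for phi in (-8,-26,-44,-58):
    hit=robot.servo_line(A(phi),vel=.05,contact_N=12); rep("%d %s"%(phi,hit))
    if hit: break
retract()
robot.servo_line(P(-.13,0,.13),vel=.15)
look("w10.png")
overlay("w11.png",[70,80,60])
```

```text
-8 False t 19.51 xyz [-0.012 -0.011  0.054] F [0.8 0.6 1. ]
-26 False t 20.12 xyz [-0.012 -0.033  0.047] F [-0.1  0.7 -0.3]
-44 False t 20.74 xyz [-0.012 -0.053  0.033] F [-0.   1.   0.2]
-58 False t 21.26 xyz [-0.012 -0.064  0.019] F [-0.2  0.3 -0. ]
out t 22.24 xyz [-0.07  -0.064  0.1  ] F [-0.3 -0.4 -0.1]
spoke 0.56 [-0.044  0.065  0.012] ang 79.3
valve_tip 0.6 [ 0.001 -0.073 -0.016] ang -102.1
wheel 0.65 [0.001 0.    0.   ] ang 48.4
```

View pics/w11.png

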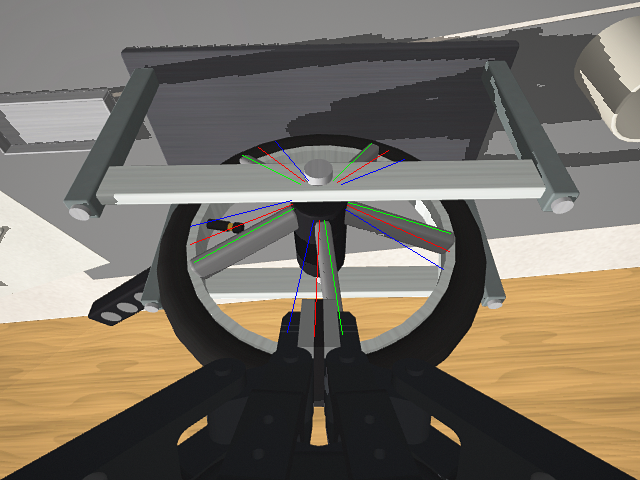

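Run:
```python
from h import *
insert(41)
for phi in (27,10,-8,-26,-44,-50):
    hit=robot.servo_line(A(phi),vel=.05,contact_N=12); rep("%d %s"%(phi,hit))
    if hit: break
retract()
robot.servo_line(P(-.13,0,.13),vel=.15)
look("w12.png")
overlay("w13.png",[10,20,0])
```

```text
insert hit=False t 25.25 xyz [-0.012  0.049  0.037] F [-0.4  0.4  0.5]
27 False t 25.77 xyz [-0.011  0.034  0.047] F [1.  0.7 0.1]
10 False t 26.36 xyz [-0.012  0.013  0.054] F [-0.4 -0.6 -1.4]
-8 False t 26.98 xyz [-0.012 -0.011  0.054] F [-0.2  0.1  0.6]
-26 False t 27.59 xyz [-0.012 -0.033  0.047] F [ 0. -0.  0.]
-44 False t 28.21 xyz [-0.012 -0.053  0.033] F [0.4 0.4 0.4]
-50 False t 28.52 xyz [-0.012 -0.058  0.027] F [-0.4  0.3 -0.2]
out t 29.5 xyz [-0.07  -0.058  0.108] F [-0.  -0.   0.3]
spoke 0.64 [-0.042  0.012  0.066] ang 10.6
wheel 0.92 [-0.001  0.    -0.   ] ang 114.1
```

View pics/w13.png

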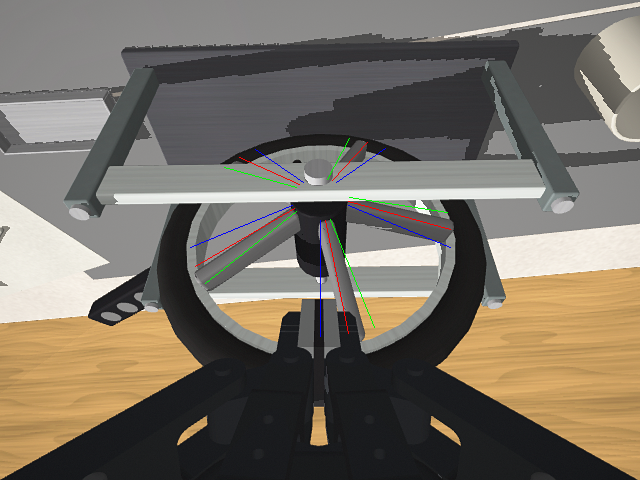

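Run:
```python
from h import *
insert(45)
for phi in (30,17):
    hit=robot.servo_line(A(phi),vel=.03,contact_N=12); rep("%d %s"%(phi,hit))
    if hit: break
look("w14.png")
overlay("w15.png",[0,5])
```

```text
insert hit=False t 32.49 xyz [-0.012  0.053  0.033] F [ 0.2 -0.1  0.6]
30 False t 33.29 xyz [-0.012  0.037  0.045] F [ 0.2 -0.4 -0.9]
17 False t 34.01 xyz [-0.012  0.022  0.051] F [ 0.8 -0.8 -0.1]
spoke 0.93 [-0.043 -0.     0.07 ] ang -0.3
valve_tip 0.56 [-0.041 -0.001  0.066] ang -0.6
wheel 0.58 [-0.    -0.003 -0.   ] ang -94.4
```

View pics/w15.png

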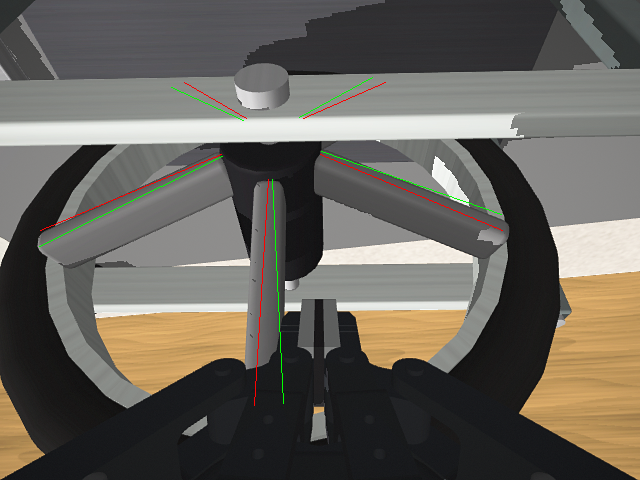

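Run:
```python
from h import *
robot.servo_line(A(26),vel=.04)
retract()
robot.servo_line(P(-.13,0,.13),vel=.15)
for i in range(3): look("w16_%d.png"%i)
overlay("w17.png",[0,5,-5])
c=robot.camera("top")
for q in ("mug","screwdriver","tray"):
    for d in robot.mark_of("top",q)[:2]: print(q,round(d["confidence"],2),w(c,d["location"]).round(3))
```

```text
out t 35.68 xyz [-0.069  0.033  0.128] F [-0.5  0.2  0.5]
spoke 0.92 [-0.041 -0.     0.068] ang -0.1
wheel 0.97 [-0.001  0.    -0.001] ang 178.0
spoke 0.76 [-0.04   0.001  0.067] ang 0.9
wheel 0.64 [ 0.    -0.001  0.002] ang -31.8
spoke 0.59 [-0.042  0.001  0.066] ang 0.5
mug 0.73 [ 0.519  0.328 -0.002]
screwdriver 0.73 [ 0.345 -0.012  0.   ]
tray 0.69 [ 0.479 -0.294  0.005]
```

View pics/w17.png

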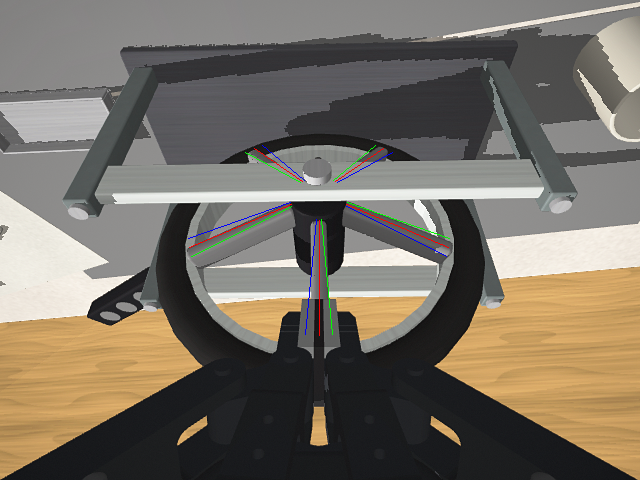

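Run:
```python
from h import *
robot.servo_line(P(-.17,0,.17),vel=.1); robot.dwell(.5); rep(); robot.sign_off()
```

```text
t 38.36 xyz [-0.17 -0.    0.17] F [ 0.8  0.2 -0.9]
the job is handed in; nothing more can be done
```

I turned the wheel about 165° by pushing three spokes in turn with the shut fingers, drawing them out of the wheel after each push. I then moved the hand away and handed the job in at about 38 s.

**Wheel angle:** with the hand out, the spoke opposite the valve measured -0.1°, 0.9° and 0.5° from straight up. The spoke overlay agreed with 0°. The valve itself was hidden behind the crossbar at the end, so its position at the bottom is inferred from the spokes and not seen directly.

**Part-way check:** after the first push the wheel stood at about 79° with the fingers fully out. After the second push it stood at about 13°.

**Bystanders:** the mug, screwdriver and tray are within about 3 mm of their first measured positions, which is within measurement noise.

**Forces:** every wrist force I read stayed under about 2 N, and no move stopped on contact.

**What disagreed:** my first pass swept in front of the spokes without moving the wheel. In the pictures the shut fingertips sit about 25 mm behind the stated TCP; after I reached in by that much, the pushes worked as planned.

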